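Screen a rock sample and can the oversize

TASK

Screen the rock sample: lift the tray by its handle to tip all the pieces onto the grate, so that the small chips drop through into the pan below (poke through any that catch), and lay the tray back down flat. Then pick all the big lumps that stay on top off the grate into the canister and, only when all of them are in, put the lid on and press it down until it is fully home on the rim. Don't disturb the other things on the bench.

Things in the scene. Friction and masses are not known exactly. Their poses are not given: they have to be found in the camera images.
- riddle: Fixed sheet-metal box, inside 270 (x) x 180 (y) mm; 8 bars of 6 mm along its y, 30 mm apart (24 mm gaps), form a grate over a catch pan. Origin on the bench under the grate's middle, z up. Heights: pan floor 6 mm, bar tops 83 mm, walls (5 mm thick) on -x and +x 115 mm, on -y 130 mm; no wall above the bars at +y, where the tray stands.
- tray (a joint): Tipping tray, hinge angle in rad: 0 flat on its rests, grows as its handle end is lifted, stop at 1.0. Floor 108 mm above the bench when flat, 42 mm above the hinge, 212 (along the stand's x) x 150 mm; side walls 20, end wall 18 mm, open to the grate; its lip swings 35 mm out over the grate as it tips. Lifts with about 5 N; damped: let go, it sinks flat in some seconds. Rock slides off at 0.45 to 0.75 rad.
- tray_handle (a point): Middle of the tray's handle: a round bar 10 mm thick, 112 mm long, along the stand's x, 50 mm outside the tray's end wall, on two arms 50 mm either side of its middle. Flat, it lies 195 mm beyond and 50 mm above the hinge; moves with the tray.
- tray_hinge (a point): Middle of the tray's hinge line (along the stand's x): 110 mm from the stand's origin towards its +y, 66 mm above the bench. The lip of the flat tray is 5 mm nearer the grate.
- lump0: A big lump of grey rock, a chipped block about 36 x 32 x 30 mm along its own x, y, z (flat faces, cut corners), 60 to 100 g; origin at its centre. Too big for the gaps of the grate. May be absent (None).
- lump1: A big lump of grey rock, a chipped block about 36 x 32 x 30 mm along its own x, y, z (flat faces, cut corners), 60 to 100 g; origin at its centre. Too big for the gaps of the grate. May be absent (None).
- lump2: A big lump of grey rock, a chipped block about 36 x 32 x 30 mm along its own x, y, z (flat faces, cut corners), 60 to 100 g; origin at its centre. Too big for the gaps of the grate. May be absent (None).
- lump3: A big lump of grey rock, a chipped block about 36 x 32 x 30 mm along its own x, y, z (flat faces, cut corners), 60 to 100 g; origin at its centre. Too big for the gaps of the grate. May be absent (None).
- lump4: A big lump of grey rock, a chipped block about 36 x 32 x 30 mm along its own x, y, z (flat faces, cut corners), 60 to 100 g; origin at its centre. Too big for the gaps of the grate. May be absent (None).
- chip0: A small chip of the same grey rock, about 17 x 15 x 13 mm along its own x, y, z, 10 g; origin at its centre. Falls through the gaps of the grate, unless it happens to catch on a bar or on a lump. May be absent (None).
- chip1: A small chip of the same grey rock, about 17 x 15 x 13 mm along its own x, y, z, 10 g; origin at its centre. Falls through the gaps of the grate, unless it happens to catch on a bar or on a lump. May be absent (None).
- chip2: A small chip of the same grey rock, about 17 x 15 x 13 mm along its own x, y, z, 10 g; origin at its centre. Falls through the gaps of the grate, unless it happens to catch on a bar or on a lump. May be absent (None).
- canister: Round steel specimen canister, fixed to the bench, open at the top: outer diameter 124 mm, inner 116 mm, inner floor 6 mm and rim 120 mm above the bench. Origin on the bench on its axis. Around the rim lies a black rubber seal ring (outer diameter 136 mm).
- canister_mouth (a point): Centre of the canister's mouth, at the height of the metal rim (120 mm).
- seal (a joint): How far the canister's seal ring is pushed down, m: 0 = 6 mm proud of the rim (at the start), 0.006 = flush. Stiff: moves only under more than about 8 N and stays there; the lid's weight does not move it; 12 to 20 N straight down on the lid's knob seats it.
- lid: Loose lid, 100 to 160 g, standing on the bench on its plug at the start: plug 104 mm diameter, 12 mm high; above it a steel flange 140 mm diameter, 6 mm thick; above that a knob 26 mm diameter, 30 mm high. Origin at the centre of the plug's underside, z up: 114 mm above the bench when laid on the proud seal ring, 108 mm pressed home.
- lid_knob (a point): Centre of the top of the lid's knob, 48 mm above the lid's origin.
- wash_bottle: Bystander: white wash bottle, 64 mm diameter, 170 mm tall, origin under it.
- beaker: Bystander: glass beaker, 72 mm diameter, 90 mm tall, origin under it.
- petri_dish: Bystander: flat clear dish, 60 mm diameter, 14 mm tall, origin under it.
- spatula: Bystander: spatula 190 mm long, lying along its x.
- vial: Bystander: small amber vial, 28 mm diameter, 60 mm tall, origin under it.

How it is judged:
By the outcome, as a careful person would: the job done as asked, in the order asked, and still so for the second after the job is handed in, with the robot touching nothing.
Of lump0, lump1, lump2, lump3, lump4 only 3 to 5 are there at a start; the rules pass over those that are not, and their reading is None.
Of chip0, chip1, chip2 only 2 to 3 are there at a start; the rules pass over those that are not, and their reading is None.
At some moment in a run one of lump0, lump1, lump2, lump3, lump4, lid may be knocked a few centimetres aside while the robot is not near it.
Once in a run the grip may slacken for a moment while it holds something.
It also fails if it takes over 210 s, if anything falls off the work surface, if the arm or the gripper's body presses on something with over 40 N, if the wrist force passes 120 N, or if a joint passes its speed limit or range.

ROBOT

A 6-joint arm with a two-finger parallel gripper is mounted at the origin on the work surface. World frame = base frame: x ahead of the robot, y to its left, z up, the work surface at z = 0. Lengths are in m, angles in rad, forces in N, time in s.
With the tool pointing down it reaches from about 0.375 to 0.9 m from the base axis. Payload 3.1 kg.
Tool frame: the origin (TCP) lies at the centre of the arm's flange, where the gripper is bolted on; the fingertips stand 182 mm ahead of it and the grasp point (between the pads) lies 164 mm ahead of it; z points along the fingers, y is the line along which they close (so a half turn about z gives the same grasp; the last joint's range is limited). The gripper opens to 87 mm and grips with 3 to 60 N. Pads are 19 mm wide; open, the fingers measure 117 mm over their backs; the gripper's body (75 mm by 190 mm) begins 51 mm behind the grasp point.
Start: joints at [1, 0.527, 1.433, -0, 1.181, -0.178], TCP at [0.239, 0.577, 0.405] pointing down, gripper open.
Joint ranges: [-3.08, 3.08], [-0.75, 2.2], [0.22, 2.44], [-1.43, 4.57], [0, 2.65], [-2.85, 2.85]. Speed limits (rad/s): [2.79, 2.79, 3.14, 3.14, 3.14, 3.14].

INTERFACE

Orientations are given as a unit quaternion [w, x, y, z].
In Python, from workcell import r gives the robot as it stands. Calls block until the motion is done:
- r.move_to(position, orientation): joint-space move of the TCP to a pose.
- r.movel(position, rotation=None, velocity=0.15, guard=None): straight line of the TCP; rotation=None keeps the orientation; velocity is the mean speed in m/s. With guard (N) it stops when the force on the tool has changed by that much, and returns True; else False.
- r.move_joints(angles): joint-space move.
- r.set_gripper(opening, strength=None): finger opening in m; strength is the grip in N (None keeps the last); returns when the fingers have stopped.
- r.hold(seconds).
- r.solve_ik(position, orientation): joint angles nearest the present ones, or None.
- r.snapshot(name): name is "side" or "top" or "wrist"; returns the picture (400x640x3 uint8, red, green, blue); there is no depth.
- r.camera_model(name): a dict with "camera_matrix" (3x3 intrinsics, pixels), "T" (4x4, takes a point from camera to world coordinates). Camera axes: x right, y down, z forward; pixel columns grow to the right and rows downward; lengths in m; the calibration is good to about 2 mm. A picture is of the moment at which its call begins: read the wrist's pose just before it. camera_model takes no time and is no camera call; for the wrist camera it gives the pose at the moment of the call.
A pose or a line that the arm cannot do raises r.MotionError and nothing moves.
- r.sign_off(): hands the job in; it is judged then, once.
Readings, each from a call of its own:
- r.current_time_s(): time.
- r.current_joints(): joint angles.
- r.current_joint_vel(): joint speeds.
- r.current_joint_efforts(): joint torques, N m.
- r.current_eef_pos(): TCP position.
- r.current_eef_rot(): TCP orientation.
- r.current_wrist_force(): force on the tool from outside, world axes, zero at the start.
- r.current_ft_torque(): the same for the moment, N m.
- r.current_opening(): finger opening in m.
- r.current_finger_force(): force on a finger pad.
Only numpy, scipy, OpenCV 4.12 (cv2) and the standard library are available. Lean on these libraries where they do the work, as an engineer would, in place of code of your own. Each camera call takes 0.05 s, during which the arm holds its last target. There are 200 camera calls.

## Working session

There is one attempt and no reset: what is moved stays moved. The work goes in short steps, each a Python script; the robot and the scene stay as the last script left them, time stands still between calls to the robot, and variables do not carry over. Pictures are saved under pics/ and viewed, at most 14 in all, crops included, and the job is handed in when it is done.

```bash
ls; mkdir -p pics; python3 - <<'E'
from workcell import r
import cv2,numpy as np
for n in("top","side"):
    im=r.snapshot(n);cv2.imwrite(f"pics/{n}0.png",im[:,:,::-1])
    m=r.camera_model(n);print(n,np.round(m["camera_matrix"],1).tolist(),np.round(m["T"],3).tolist())
m=r.camera_model("wrist");print(np.round(m["camera_matrix"],1).tolist(),np.round(m["T"],3).tolist(),r.current_eef_rot())
E
```

```text
pics
top [[497.0, 0.0, 323.8], [0.0, 497.0, 206.5], [0.0, 0.0, 1.0]] [[-0.007, -0.989, 0.15, 0.248], [-1.0, 0.006, -0.004, -0.003], [0.003, -0.15, -0.989, 1.727], [0.0, 0.0, 0.0, 1.0]]
side [[370.1, 0.0, 318.0], [0.0, 370.1, 193.3], [0.0, 0.0, 1.0]] [[-0.996, -0.054, 0.076, 0.425], [-0.093, 0.664, -0.742, 0.784], [-0.01, -0.746, -0.666, 0.783], [0.0, 0.0, 0.0, 1.0]]
[[337.2, 0.0, 321.2], [0.0, 337.2, 189.5], [0.0, 0.0, 1.0]] [[0.383, 0.887, 0.259, 0.167], [0.924, -0.367, -0.11, 0.607], [-0.003, 0.281, -0.96, 0.383], [0.0, 0.0, 0.0, 1.0]] [-3.40839499e-04  1.95132943e-01  9.80776325e-01 -9.04777812e-04]
```

View pics/top0.png

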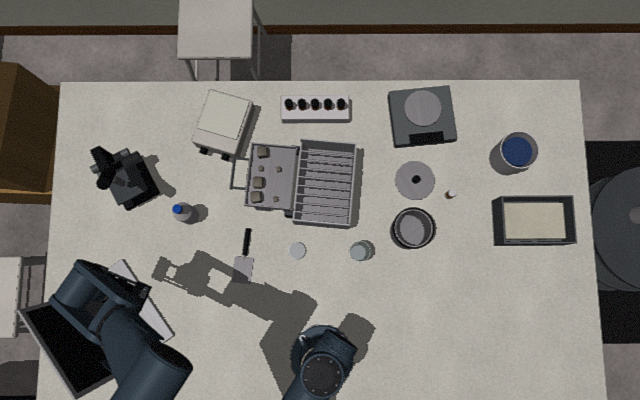

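View pics/side0.png

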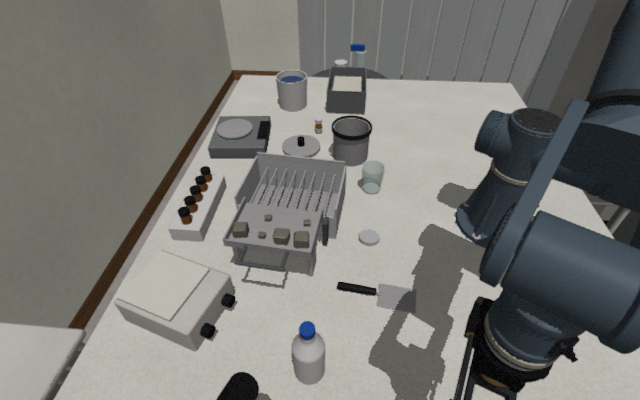

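The top view shows the riddle around (327,183), the tray to its left with the handle at (238,174), the canister at (413,228) and the lid at (415,180). On the tray are 3 lumps and about 3 chips. I'll enlarge this region.

```bash
python3 - <<'E'
import cv2
im=cv2.imread("pics/top0.png")[125:265,225:445]
cv2.imwrite("pics/crop0.png",cv2.resize(im,None,fx=3.6,fy=3.6,interpolation=cv2.INTER_CUBIC))
E
```

```text
(no output)
```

View pics/crop0.png

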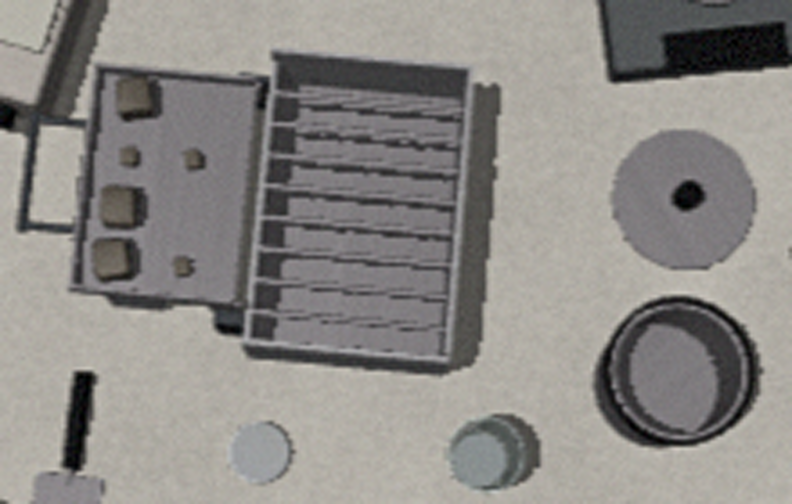

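```bash
cat > h.py <<'E'
from workcell import r
import cv2,numpy as np
from scipy.spatial.transform import Rotation as R
def pix(name,u,v,z,m=None):
    m=m or r.camera_model(name);K=m["camera_matrix"];T=np.array(m["T"])
    d=T[:3,:3]@np.linalg.inv(K)@[u,v,1];o=T[:3,3];return o+d*(z-o[2])/d[2]
def down(yaw):  # finger closing line (tool y) at world angle yaw (mod pi)
    # tool z down; y=(cos,sin,0); x=y x z
    y=np.array([np.cos(yaw),np.sin(yaw),0]);z=np.array([0,0,-1.]);x=np.cross(y,z)
    q=R.from_matrix(np.c_[x,y,z]).as_quat();return np.array([q[3],q[0],q[1],q[2]])
def best(p,yaw):
    """tool-down orientation, of the two half turns the one with least last-joint excursion"""
    c=[(q,r.solve_ik(p,q)) for q in(down(yaw),down(yaw+np.pi))]
    c=[a for a in c if a[1] is not None]
    return min(c,key=lambda a:np.abs(np.array(a[1])-r.current_joints()).max())[0]
def tcp(p,dz=0): return np.array([p[0],p[1],p[2]+.164+dz])
def save(name,f,crop=None,s=1):
    im=r.snapshot(name)[:,:,::-1]
    if crop: a,b,c,d=crop;im=im[b:d,a:c]
    cv2.imwrite("pics/"+f,cv2.resize(im,None,fx=s,fy=s,interpolation=cv2.INTER_CUBIC))
E
python3 - <<'E'
from h import *
f=lambda x,y,z:np.round(pix("top",225+x/3.6,125+y/3.6,z),4)
for n,x,y,z in[("L+x",275,52,.115),("L-x",246,350,.115),("R+x",470,66,.13),("R-x",450,365,.13),
 ("h+",38,118,.116),("h-",21,230,.116),("h",29,173,.116),("can",682,369,.122),("lid",684,199,.018),("knob",689,195,.048),
 ("l0",134,95,.136),("l1",119,205,.136),("l2",111,258,.136),("dish",262,452,.014),("beaker",482,458,.09)]:print(n,f(x,y,z))
E
```

```text
L+x [0.721  0.0638 0.115 ]
L-x [0.4421 0.09   0.115 ]
R+x [ 0.7022 -0.1164  0.13  ]
R-x [ 0.4256 -0.094   0.13  ]
h+ [0.6589 0.2826 0.116 ]
h- [0.5538 0.296  0.116 ]
h [0.607  0.2898 0.116 ]
can [ 0.4216 -0.3036  0.122 ]
lid [ 0.5993 -0.3307  0.018 ]
knob [ 0.597  -0.3299  0.048 ]
l0 [0.6749 0.1918 0.136 ]
l1 [0.5725 0.2041 0.136 ]
l2 [0.5238 0.2107 0.136 ]
dish [0.3561 0.0802 0.014 ]
beaker [ 0.3446 -0.1242  0.09  ]
```

```bash
cat >> h.py <<'E'
O=np.array([.573,-.0117]);YAW=-.088
X=np.array([np.cos(YAW),np.sin(YAW)]);Y=np.array([-X[1],X[0]])
HX=.009  # handle middle along stand x, offset used for gripping
def handle(a):
    s,c=np.sin(a),np.cos(a);d=.195*c-.05*s;z=.066+.195*s+.05*c
    p=O+HX*X+(.110+d)*Y;return np.array([*p,z])
E
python3 - <<'E'
from h import *
print(r.current_time_s(), pix("top",180,210,.17))
p=handle(0);print(p)
e=r.current_eef_pos();r.movel([e[0],e[1],.47])
q=best(tcp(p,.15),YAW+np.pi/2)
r.move_to(tcp(p,.15),q);r.set_gripper(.05,15)
m=r.camera_model("wrist");save("wrist","w1.png")
print(np.round(m["T"],3).tolist(),r.current_time_s())
for a in (p+[*(.056*X),0],p-[*(.056*X),0],p):
    T=np.array(m["T"]);c=np.linalg.inv(T)@[*a,1];u=m["camera_matrix"]@c[:3];print(u[:2]/u[2])
E
```

```text
0.1 [0.47657496 0.44515016 0.17      ]
[0.60877055 0.29132882 0.116     ]
[[0.089, 0.956, 0.28, 0.531], [0.996, -0.085, -0.026, 0.298], [-0.001, 0.281, -0.96, 0.409], [0.0, 0.0, 0.0, 1.0]] 3.35
[321.42372549 238.60282506]
[321.33577077 117.90445793]
[321.38203173 181.38737863]
```

View pics/w1.png

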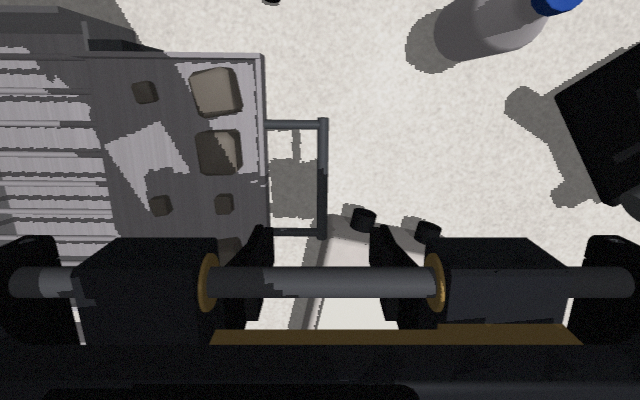

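The bar lies at u≈322, v 118–238, as predicted. I'll grasp it and tip the tray.

```bash
python3 - <<'E'
from h import *
p=handle(0)
print(r.movel(tcp(p),velocity=.1,guard=15))
r.set_gripper(0,15);print(r.current_opening(),r.current_wrist_force())
for a in np.arange(.06,.37,.06): r.movel(tcp(handle(a)),velocity=.08)
print(r.current_wrist_force())
for a in np.arange(.39,.931,.03):
    r.movel(tcp(handle(a)),velocity=.05)
print(r.current_opening(),r.current_wrist_force(),r.current_time_s())
r.hold(1.0)
save("side","s2.png",(180,100,400,300),3)
E
```

```text
False
0.009244122170219783 [ 0.14400197  2.00672537 -0.53113171]
[-0.86368196  6.1283213   1.31956806]
0.00943791213352452 [-3.8556561   3.97717863  9.94427413] 12.6333
```

View pics/s2.png

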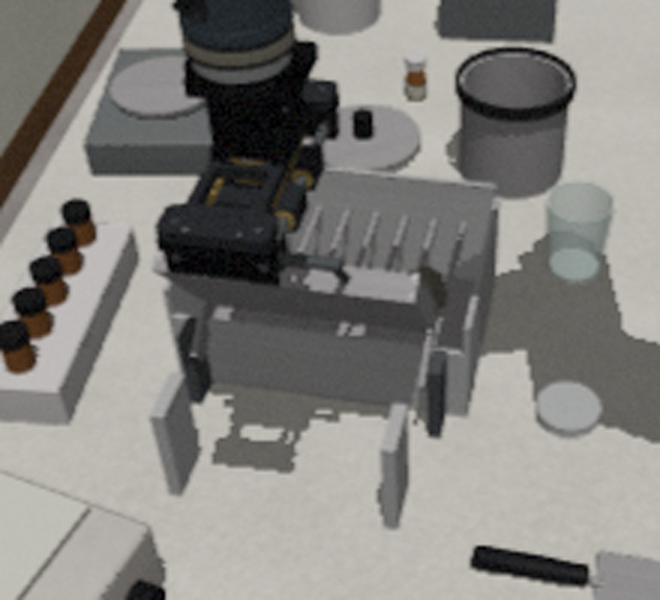

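The tray is tipped, but the side view hides its floor. I'll check with the wrist camera.

```bash
python3 - <<'E'
from h import *
save("wrist","w2.png")
E
```

```text
(no output)
```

View pics/w2.png

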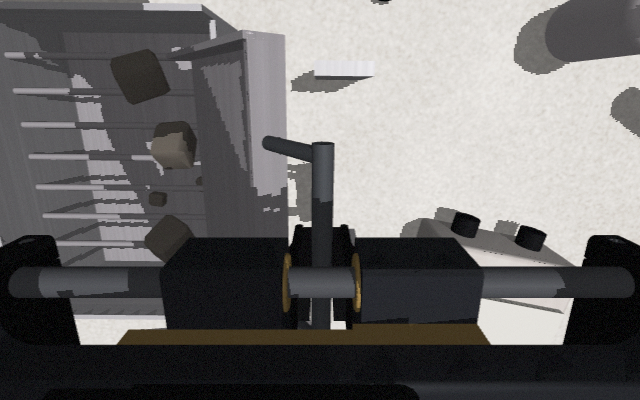

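All three lumps are on the grate. Now I'll lower the tray, release it, and look from above.

```bash
python3 - <<'E'
from h import *
for a in list(np.arange(.85,.05,-.08))+[0.0]: r.movel(tcp(handle(a)),velocity=.09)
print(r.current_opening(),r.current_wrist_force())
r.set_gripper(.04);r.hold(.3)
r.movel(tcp(handle(0),.15),velocity=.2)
# camera sits ~.078 toward tool -x; put it above grate
g=O+.03*X; cur=r.current_eef_pos()
t=np.array([O[0]+.05,O[1]+.02,.42])
r.move_to(t,r.current_eef_rot())
m=r.camera_model("wrist");np.savez("m3.npz",**m);save("wrist","w3.png")
print(np.round(m["T"][:3,3],3),r.current_time_s())
save("top","t3.png",(225,125,445,265),3.6)
E
```

```text
0.009393327268901823 [ 1.35665855  4.61157775 -0.48076856]
[0.545 0.016 0.399] 20.5833
```

View pics/w3.png

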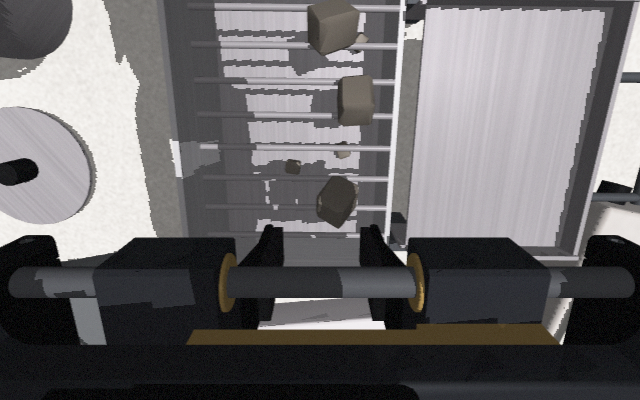

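The tray is flat and empty. The lumps are at (333,27), (355,100) and (337,201), and the chips at (293,166), (343,150) and (362,38). I'll zoom in to see whether any chip has caught.

```bash
python3 - <<'E'
import cv2
im=cv2.imread("pics/w3.png")[0:235,220:410]
cv2.imwrite("pics/c3.png",cv2.resize(im,None,fx=2.55,fy=2.55,interpolation=cv2.INTER_CUBIC)[:600])
a=cv2.imread("pics/c3.png");b=cv2.imread("pics/t3.png")[40:380,230:500];b=cv2.resize(b,None,fx=1.1,fy=1.1)
import numpy as np
o=np.zeros((600,a.shape[1]+b.shape[1],3),np.uint8);o[:a.shape[0],:a.shape[1]]=a;o[:b.shape[0],a.shape[1]:]=b
cv2.imwrite("pics/c3.png",o);print(o.shape)
E
```

```text
(600, 781, 3)
```

View pics/c3.png

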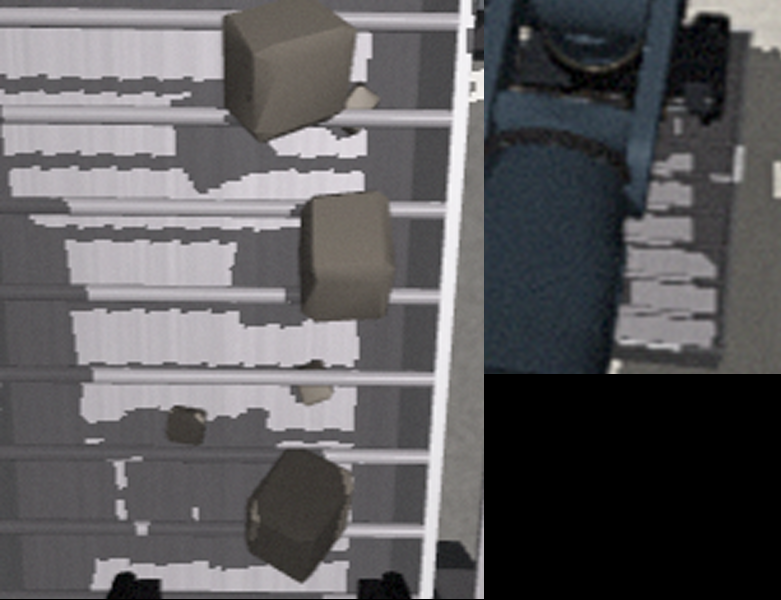

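The bars pass over all three chips, so they are down in the pan. Next, the lump positions.

```bash
cat >> h.py <<'E'
CAN=np.array([.4216,-.3036])
def pick(p,yaw,off,op=.07):
    """pick lump at xy p closing along yaw, carry to canister with offset off"""
    g=np.array([*p,.103]);q=best(tcp(g,.14),yaw)
    r.move_to(tcp(g,.14),q);r.set_gripper(op,25)
    if r.movel(tcp(g),velocity=.15,guard=8): print("touched at",r.current_eef_pos()[2]-.164)
    r.set_gripper(0,25);print("grip",r.current_opening(),r.current_wrist_force())
    r.movel(tcp(g,.15),velocity=.2)
    o=r.current_opening();print("lifted",o)
    if o<.02: return False
    c=np.array([*(CAN+off),.1]);q=best(tcp(c,.153),yaw)
    r.move_to(tcp(c,.153),q);o=r.current_opening();print("over can",o)
    if o<.02: return False
    print(r.movel(tcp(c),velocity=.15,guard=12));o=r.current_opening();print("in can",o)
    r.set_gripper(o+.012);r.hold(.2);r.movel(tcp(c,.153),velocity=.25)
    print("t",r.current_time_s());return o>.02
E
python3 - <<'E'
from h import *
m=dict(np.load("m3.npz"))
for n,x,y in[("A",289,70),("B",346,256),("C",299,515)]:
    p=pix("",220+x/2.55,y/2.55,.101,m)[:2];print(n,p,"stand",(p-O)@X,(p-O)@Y)
E
```

```text
A [0.49619711 0.0301536 ] stand -0.08018407023645452 0.03494170959807039
B [0.55466494 0.04474197] stand -0.023224595386200288 0.054612162950741526
C [0.64437759 0.02223385] stand 0.06811906574090082 0.040075665789566235
```

```bash
python3 - <<'E'
from h import *
print(pick([.5547,.0447],YAW+np.pi/2,np.array([.018,0])))
m=r.camera_model("wrist")
E
```

```text
grip 0.029787953810213756 [ 0.24825392 -0.80068612  0.59198359]
lifted 0.029956985548315027
over can 0.03011218508479957
False
in can 0.029909089240302323
t 28.65
True
```

```bash
python3 - <<'E'
from h import *
print(pick([.6444,.0222],.9,np.array([-.009,.016]),.065))
save("top","t4.png",(225,125,445,265),3.6)
E
```

```text
touched at 0.10144526419953984
grip 0.038223631614653156 [0.32926876 1.6272232  5.71880863]
lifted 0.03789865265296127
over can 0.03795606436863997
False
in can 0.037927878557380515
t 37.3917
True
```

View pics/t4.png

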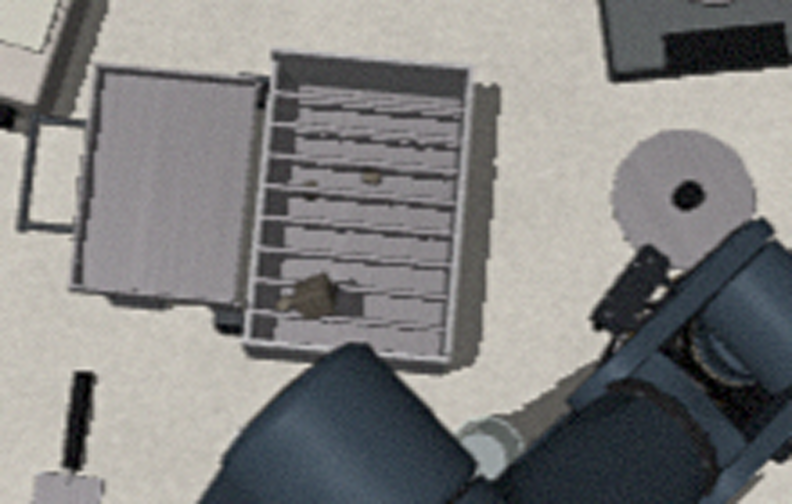

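Only lump A is left on the grate, at crop (315,296), still where it was. The lid is undisturbed at (684,199).

```bash
python3 - <<'E'
from h import *
print(pix("top",225+315/3.6,125+296/3.6,.105))
print(pick([.496,.0300],1.6,np.array([-.009,-.016]),.065))
save("wrist","w5.png")
j=r.current_eef_pos();r.move_to([.5,-.05,.42],r.current_eef_rot())
save("top","t5.png",(225,125,445,265),3.6)
E
```

```text
[0.49273761 0.02745242 0.105     ]
grip 0.04138412167985545 [ 0.32958069 -0.09918592  2.44928854]
lifted 0.04100400927814937
over can 0.04144420405799527
False
in can 0.041753660966246726
t 45.875
True
```

View pics/t5.png

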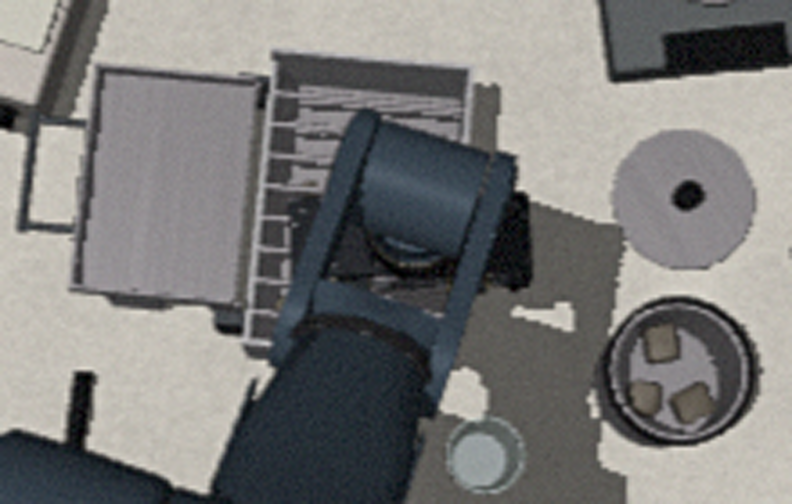

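All three lumps are in the canister, and the lid and other things are in place. I'll check the lid and canister positions with an overlay from close by.

```bash
python3 - <<'E'
from h import *
t=[.57,-.31,.53];q=best(t,YAW+np.pi/2);r.move_to(t,q);r.hold(.2)
m=r.camera_model("wrist");np.savez("m6.npz",**m);im=np.ascontiguousarray(r.snapshot("wrist")[:,:,::-1])
T=np.linalg.inv(m["T"]);big=cv2.resize(im,None,fx=2,fy=2,interpolation=cv2.INTER_CUBIC)
for c,z,rad in((CAN,.126,.068),(CAN,.12,.058),((.597,-.330),.018,.07),((.597,-.330),.048,.013)):
    a=np.linspace(0,2*np.pi,90);P=np.c_[c[0]+rad*np.cos(a),c[1]+rad*np.sin(a),0*a+z,0*a+1]@T.T
    u=P[:,:3]@m["camera_matrix"].T;u=u[:,:2]/u[:,2:]
    cv2.polylines(big,[np.int32(u*2)],True,(0,0,255),1)
big=big[0:500,240:1040];print(cv2.imwrite("pics/w6.png",big))
E
```

```text
True
```

View pics/w6.png

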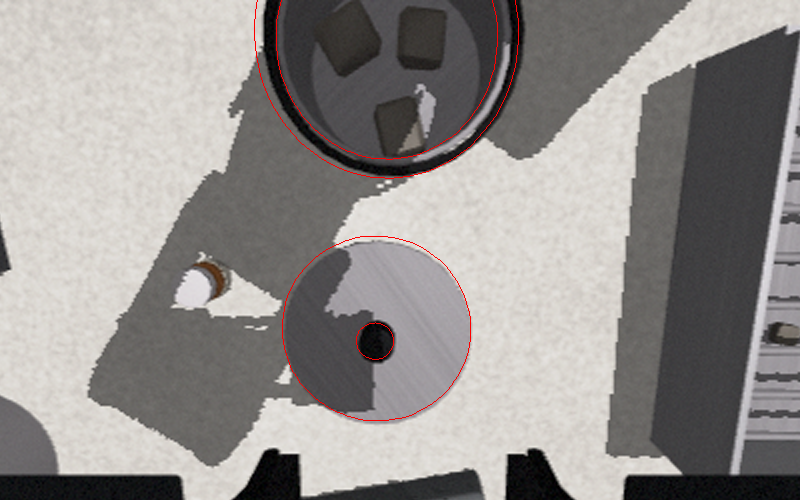

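The lid matches its overlay, with about +1 mm in x. The canister ring sits about 2 mm further to +y than I estimated, so I'll correct that and place the lid.

```bash
sed -i 's/^CAN=.*/CAN=np.array([.4216,-.302])/' h.py; python3 - <<'E'
from h import *
k=np.array([.598,-.330,.041]);q=best(tcp(k,.15),YAW+np.pi/2)
r.set_gripper(.05,40);r.move_to(tcp(k,.15),q)
print(r.movel(tcp(k),velocity=.12,guard=8))
r.set_gripper(0,40);print(r.current_opening(),r.current_wrist_force())
r.movel(tcp(k,.17),velocity=.15);print(r.current_opening(),r.current_wrist_force())
c=np.array([*CAN,.211]);r.movel(tcp(c),velocity=.12);print(r.current_opening())
c[2]=.165;r.movel(tcp(c),velocity=.08,guard=8)
c[2]=.153;print("guard",r.movel(tcp(c),velocity=.015,guard=5),r.current_eef_pos()-[0,0,.164],r.current_opening(),r.current_wrist_force(),r.current_time_s())
save("side","s7.png",(240,80,440,220),4)
E
```

```text
False
0.024891717192249446 [-0.59845666  0.65048027  1.44557086]
0.025144611893788655 [-0.64481153 -0.21995758 -0.64306285]
0.025258245770637226
guard True [ 0.42157015 -0.30197691  0.15443834] 0.02550634434154348 [ 0.45730454 -0.6069844   2.29151374] 55.8583
```

View pics/s7.png

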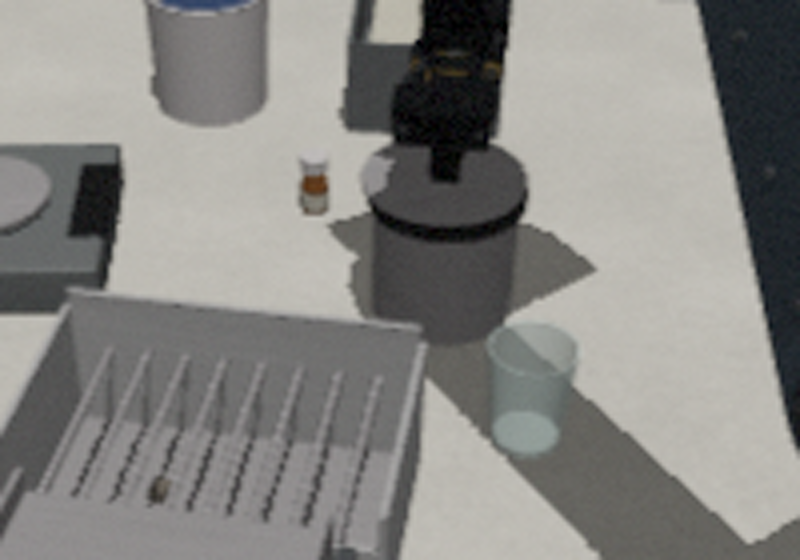

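The lid rests level on the seal ring, with the contact at the expected height. I'll release it and press on the knob.

```bash
python3 - <<'E'
from h import *
r.set_gripper(.05);r.hold(.3)
c=np.array([*CAN,.153]);r.movel(tcp(c,.06),velocity=.15)
r.set_gripper(0,20)
P=lambda tip:[*CAN,tip+.182]
r.movel(P(.172),velocity=.1,guard=5)
print("contact",r.movel(P(.155),velocity=.015,guard=3),r.current_eef_pos()[2]-.182,r.current_time_s())
print("press",r.movel(P(.148),velocity=.006,guard=17),r.current_eef_pos()[2]-.182,r.current_wrist_force())
r.hold(.5);print(r.current_eef_pos()[2]-.182,r.current_wrist_force())
E
```

```text
contact True 0.161252054528303 59.6667
press True 0.15662067789640716 [-0.98465802  0.41675782  4.15474737]
0.15660861990633446 [-1.4355649   1.30449342  6.06558511]
```

```bash
python3 - <<'E'
from h import *
P=lambda tip:[*CAN,tip+.182]
for i in range(2):
    print(r.movel(P(.1535),velocity=.004,guard=16),r.current_eef_pos()[2]-.182,r.current_wrist_force());r.hold(.4);print(r.current_eef_pos()[2]-.182,r.current_wrist_force())
r.movel(P(.25),velocity=.15)
r.move_to([.6,-.05,.45],r.current_eef_rot())
save("top","t8.png",(225,125,445,265),3.6);save("side","s8.png",(180,80,440,300),3)
a=cv2.imread("pics/s8.png")[:600,:780];cv2.imwrite("pics/s8.png",a);print(r.current_time_s())
E
```

```text
True 0.1566068285383741 [ 0.01818804 -0.09926149  3.70543939]
0.15660696197238572 [ 0.01964745 -0.1048878   4.11807279]
True 0.15662103101846359 [-0.27834946 -0.48465437  3.56870845]
0.15663003334397624 [-0.36430325 -0.5120499   4.42902713]
65.2167
```

View pics/s8.png

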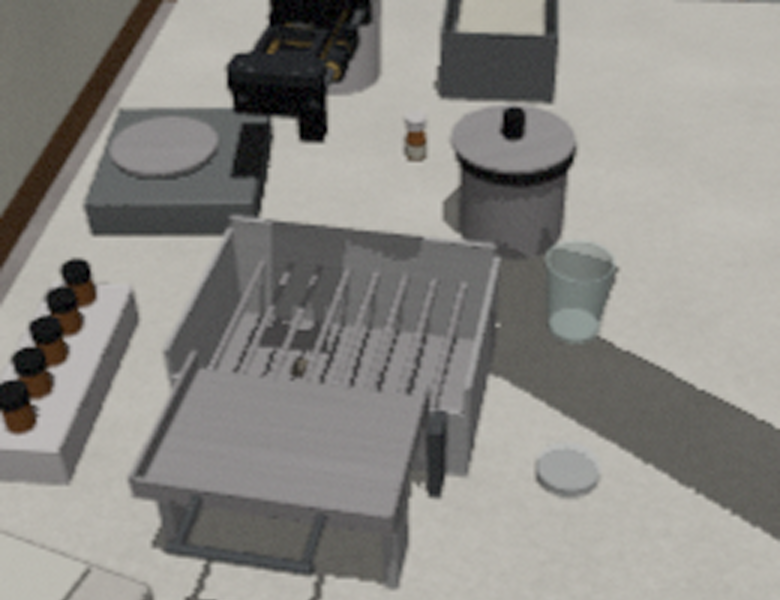

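Everything is in place and the lid looks level. I'll press once more, a bit firmer, to confirm it is on a hard stop.

```bash
python3 - <<'E'
from h import *
P=lambda tip:[*CAN,tip+.182]
q=r.current_eef_rot();r.move_to(P(.25),q)
r.movel(P(.164),velocity=.1,guard=6)
print(r.movel(P(.153),velocity=.005,guard=5),r.current_eef_pos()[2]-.182)
print(r.movel(P(.150),velocity=.004,guard=24),r.current_eef_pos()[2]-.182,r.current_wrist_force())
r.movel(P(.25),velocity=.15);r.hold(.3)
im=r.snapshot("side");a=im[110:170,310:390,::-1];cv2.imwrite("pics/s9.png",cv2.resize(a,None,fx=8,fy=8,interpolation=cv2.INTER_CUBIC))
E
```

```text
True 0.15662813863085018
True 0.156602095696391 [-0.40800183  0.37586763  3.25852775]
```

View pics/s9.png

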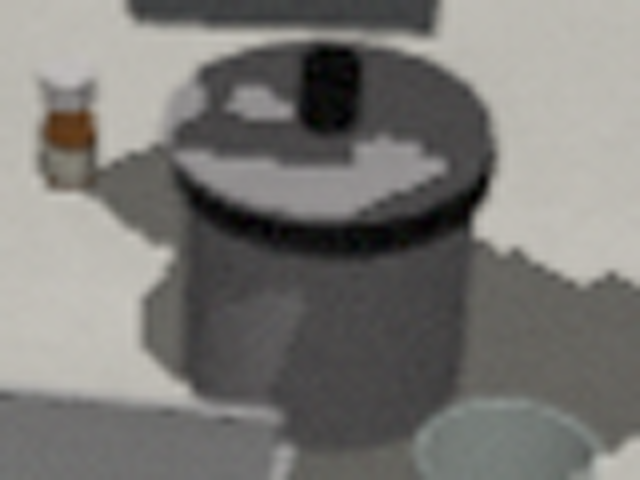

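The height is the same at 5 N and at 24 N, so the lid is on a hard stop: fully home and level.

```bash
python3 -c "
from h import *
r.sign_off();print(r.current_time_s())"
```

```text
the job is handed in; nothing more can be done
the job is handed in; nothing more can be done
```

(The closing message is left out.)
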